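# Load the rechargeable cell into the charger

### The arm

A 6-joint arm with a two-finger parallel gripper is mounted at the origin on a cart in front of the work surface, level with it; the furniture and walls round the work are solid. World frame = base frame: x ahead of the robot, y to its left, z up, the work surface at z = 0. Lengths are in m, angles in rad, forces in N, time in s.
With the tool pointing down it reaches from about 0.225 to 0.875 m from the base axis. Payload 3.4 kg.
Tool frame: the origin (TCP) lies between the finger pads; the fingertips stand 11 mm ahead of it and the grasp point (between the pads) lies 8 mm behind it; z points along the fingers, y is the line along which they close (so a half turn about z gives the same grasp; the last joint's range is limited). The gripper opens to 85 mm and grips with 20 to 120 N. Pads are 22 mm wide; open, the fingers measure 114 mm over their backs; the gripper's body (76 mm by 85 mm) begins 54 mm behind the grasp point. The pads swing forward as they close: fully open they stand 13 mm farther back than shut.
Start: joints at [-1.39, 0.276, 1.505, -0, 1.361, -0.121], TCP at [0.171, -0.549, 0.242] pointing down, gripper open.
Joint ranges: [-2.89, 2.89], [-0.75, 2.08], [0.22, 2.7], [-1.18, 4.32], [0.11, 2.71], [-2.7, 2.7]. Speed limits (rad/s): [2.57, 2.57, 3.14, 3.14, 3.14, 3.14].

### API

Orientations are given as a unit quaternion [w, x, y, z].
In Python, from rig import manip, imaging gives the robot as it stands. The module is installed in compiled form; this text tells all that it offers.
- The arm moves only by the tool jog_arm, never from a script. Its argument "deltas" is one flat list of numbers, 7 for each row, row after row: the turn, a rotation vector about the world's x, y, z in degrees, then the shift along the world's x, y, z in mm, then the opening, from 0 (shut) to 1 (fully open). In form: [ax, ay, az, tx, ty, tz, gripper, ax, ay, az, tx, ty, tz, gripper, ...]. A call has 1 to 20 rows; each row is the pose to reach, as a shift and turn from the pose commanded when the call began; what a row does not reach only later rows make up. A row lasts 1/10 s, in which the tool goes at most 50 mm and 8.59 degrees, less where a joint would pass 70% of its speed; a pose out of reach is approached as far as the arm can. A call with a gripper value outside its range is refused whole. The fingers move at their own pace and stop on an object; "grip_force" is the grip in N (left out, the last holds). Time passes only in rows, so rows that repeat a pose let the fingers close. It gives the time, the measured TCP pose, the force, the opening and the grip force at its end, in the units of the state.
- manip.get_state(): the state, without advancing time (a new reading comes with each control period).
- imaging.get_image(name): name is "scene" or "top"; returns the picture (480x640x3 uint8, blue, green, red); there is no depth.
- imaging.calibration(name): a dict with "mtx" (3x3 intrinsics, pixels), "cam_to_world" (4x4, takes a point from camera to world coordinates). Camera axes: x right, y down, z forward; pixel columns grow to the right and rows downward; lengths in m; the calibration is good to about 2 mm. A picture is of the moment at which its call begins. calibration takes no time and is no camera call.
- manip.sign_off(): hands the job in; it is judged then, once.
The state is a dict: "clock": time; "qpos": joint angles; "qd": joint speeds; "effort": joint torques, N m; "position": TCP position; "ee_rot": TCP orientation; "contact_force": force on the tool from outside, world axes, zero at the start; "moment": the same for the moment, N m; "width": finger opening in m; "gripper_force": force on a finger pad.
Only numpy, scipy, OpenCV 4.12 (cv2) and the standard library are available. Lean on these libraries where they do the work, as an engineer would, in place of code of your own. Each camera call takes 0.05 s, during which the arm holds its last target. There are 200 camera calls.

### The job

Put the blue cell into the desk charger: tilt it with its nub end raised, push its flat end under the hood against the brass spring contact, then press the nub end down behind the orange catch until the cell lies level and is held. Work gently and by feel: do not drive the spring contact to its stop, never push the cell on the charger with more than about 20 N, and leave the mug and the tape roll alone.

Things in the scene. Friction and masses are not known exactly. Their poses are not given: they have to be found in the camera images.
- charger: Cell charger fixed on the desk: grey housing 130 x 64 x 22 mm, black bay with a white hood on top. Origin: centre of the underside; x runs along the bay from hood to orange catch, z up. The three usual_ points tell where the bay's parts usually are; the whole bay was re-set by hand and stands -4 to +4 mm along x and 0 to 20 mm higher than they say, not measured.
- usual_groove (a point): Lowest line of the V groove, usual setting: the cell's underside lies here, 28 mm above the charger's underside, its axis 13 mm higher. The groove's strips reach 6 mm above this point and 12 mm to each side; block below 44 mm wide. A cell lying home has its middle at x = -2 mm from here and keeps the contact 4 mm in.
- usual_contact (a point): Usual place of the front face (when out) of the brass spring button, 10 mm across, on the axis of a cell lying home, 30.5 mm before usual_groove. A hood 40 mm wide starts level with this face and runs back 22 mm; its underside is 18 mm, its top 22 mm above this point. The wall behind stands 14.5 mm back.
- usual_catch (a point): Usual place of the tip of the orange catch, a 4 mm round bar, 20 mm long, across the top edge of the far wall. It lies 31.7 mm beyond and 19.8 mm above usual_groove, and sticks in 2.3 mm from the wall (24 mm wide). The nub of a cell lying home touches that wall under the catch.
- cell_mid (a point): Blue rechargeable cell, a cylinder 26 mm in diameter and 65 mm long with an orange band by the nub end, about 0.1 kg; the steel nub is 8 mm in diameter and stands out 3.5 mm more. This point is the centre of the 65 mm body, on the axis; its x axis points along the cell to the nub end. It starts level in a wooden V rest (58 x 40 mm, 12 mm high), axis 19 mm above the desk.
- cell_nub (a point): Outer end of the cell's nub, on its axis, 36 mm from cell_mid.
- contact (a joint): Spring contact of the charger: 0 when out, grows in metres as it is pushed in (to charger -x), stop at 0.010. It takes about 2.5 N to start and 1 N more per mm; to pass the catch it must be some 6 mm in.
- mug: Cream mug, 83 x 117 x 94 mm, a loose bystander behind the work; origin at the centre of its underside.
- masking_tape: Roll of masking tape lying flat, 100 mm across, 25 mm high, a loose bystander behind the work; origin at the centre of its underside.
Not all that is in view belongs to the job. What is meant by the part that bears cell_mid is not pink, and is the larger of those in its own colour.

How it is judged:
By the outcome, as a careful person would: the job done as asked, in the order asked, and still so for the second after the job is handed in, with the robot touching nothing.
It also fails if it takes over 51 s, if anything falls off the work surface, if the arm or the gripper's body presses on something with over 40 N, if the wrist force passes 120 N, or if a joint passes its speed limit or range.

## Working session

There is one attempt and no reset: what is moved stays moved. The work goes in short steps, Python scripts to look and compute and a tool call to move; the robot and the scene stay as the last step left them, time stands still between calls to the robot, and variables do not carry over. Pictures are saved under pics/ and viewed, at most 10 in all, crops included, and the job is handed in when it is done.

Besides the shell and the picture viewer there is one more tool, called by a JSON object that holds its "name" and its "arguments". jog_arm: Moves the arm, as the interface text tells. Its arguments: {"type":"object","properties":{"deltas":{"type":"array"},"grip_force":{"type":"number"}},"required":["deltas"]}

```bash
mkdir -p pics; python3 - <<'E'
from rig import manip, imaging
import cv2,numpy as np
for n in("scene","top"):
    im=imaging.get_image(n); cv2.imwrite(f"pics/{n}0.png",im)
    c=imaging.calibration(n); print(n,np.round(c["mtx"],1).tolist(),np.round(c["cam_to_world"],4).tolist())
s=manip.get_state(); print({k:np.round(v,4).tolist() for k,v in s.items()})
E
```

```text
scene [[620.1, 0.0, 307.5], [0.0, 620.1, 241.1], [0.0, 0.0, 1.0]] [[0.8139, -0.4426, 0.3765, 0.1958], [-0.5809, -0.6048, 0.5448, -0.6303], [-0.0134, -0.6621, -0.7493, 0.8837], [0.0, 0.0, 0.0, 1.0]]
top [[561.8, 0.0, 328.6], [0.0, 561.8, 247.1], [0.0, 0.0, 1.0]] [[-0.0163, -0.9981, 0.0599, 0.5336], [-0.9998, 0.0158, -0.0075, -0.048], [0.0066, -0.06, -0.9982, 0.9653], [0.0, 0.0, 0.0, 1.0]]
{'clock': 0.1, 'qpos': [-1.39, 0.2765, 1.506, 0.0, 1.3607, -0.121], 'qd': [0.0013, -0.0006, -0.0032, -0.0006, 0.0014, -0.0014], 'effort': [0.001, -41.7702, -24.6405, -0.0002, 0.0058, 0.0], 'position': [0.1708, -0.5486, 0.2415], 'ee_rot': [-0.0008, 0.9886, 0.1503, -0.0], 'contact_force': [0.3496, 0.1357, -0.1771], 'moment': [0.0021, -0.0172, -0.0084], 'gripper_force': 0.0, 'width': 0.0853}
```

View pics/scene0.png

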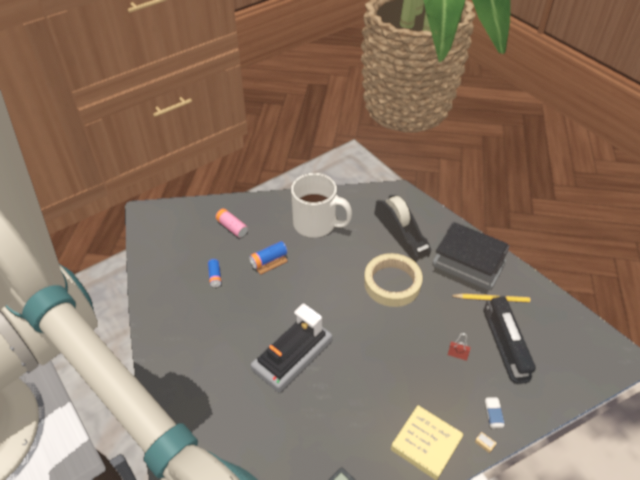

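View pics/top0.png

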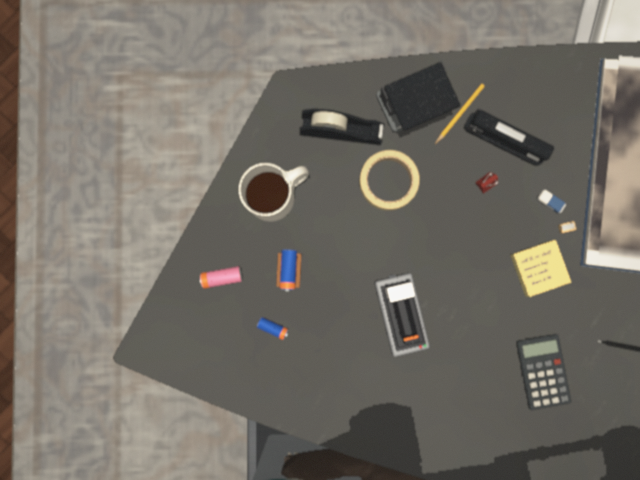

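The scene view shows the blue cell at about (269,255) and the charger at (292,345), with the hood at (309,320). The top view has the cell at (288,268) with its nub towards the robot, and the charger at (402,314) with the hood on the far side and the orange catch near (411,338).

```bash
cat > h.py <<'E'
import cv2,numpy as np
from rig import imaging
def cal(n):
    c=imaging.calibration(n); return np.array(c["mtx"]),np.array(c["cam_to_world"])
def ray(n,p):
    K,T=cal(n); d=T[:3,:3]@np.linalg.solve(K,[p[0],p[1],1.]); return T[:3,3],d/np.linalg.norm(d)
def plane(n,p,z):
    o,d=ray(n,p); return o+d*(z-o[2])/d[2]
def tri(ps,pt):
    o1,d1=ray("scene",ps);o2,d2=ray("top",pt)
    A=np.stack([d1,-d2],1); s=np.linalg.lstsq(A,o2-o1,rcond=None)[0]
    a=o1+d1*s[0];b=o2+d2*s[1]; return (a+b)/2,np.linalg.norm(a-b)
def proj(n,P):
    K,T=cal(n); q=K@(T[:3,:3].T@(np.array(P)-T[:3,3])); return q[:2]/q[2]
def comps(im,lo,hi,box,amin=8):
    x0,y0,x1,y1=box; h=cv2.cvtColor(im,cv2.COLOR_BGR2HSV)[y0:y1,x0:x1]
    m=cv2.inRange(h,np.array(lo),np.array(hi)); n,l,s,c=cv2.connectedComponentsWithStats(m)
    out=[]
    for i in range(1,n):
        if s[i,4]>=amin:
            pts=np.argwhere(l==i)[:,::-1].astype(np.float32)+[x0,y0]
            out.append((int(s[i,4]),c[i]+[x0,y0],cv2.minAreaRect(pts.astype(np.float32))))
    return out
E
python3 - <<'E'
from h import *
np.set_printoptions(precision=4,suppress=True)
S=cv2.imread("pics/scene0.png");T=cv2.imread("pics/top0.png")
for n,im,bc,bh in(("scene",S,(240,230,300,280),(245,295,340,390)),("top",T,(265,240,312,300),(370,265,435,362))):
    for nm,lo,hi,b in(("blue",(100,120,60),(130,255,255),bc),("orange",(3,120,100),(20,255,255),bc),("catch",(3,150,120),(20,255,255),bh),("white",(0,0,190),(180,40,255),bh),("grey",(0,0,105),(180,40,189),bh),("black",(0,0,0),(180,255,45),bh)):
        for a,c,r in comps(im,lo,hi,b): print(n,nm,a,c,np.round(r[0],1),np.round(r[1],1),round(r[2],1))
a=cv2.resize(S[225:395,235:345],None,fx=3.5,fy=3.5,interpolation=2);b=cv2.resize(T[240:365,260:440],None,fx=2.2,fy=2.2,interpolation=2)
o=np.zeros((600,800,3),np.uint8);o[:a.shape[0],:a.shape[1]]=a;o[:b.shape[0],390:390+b.shape[1]]=b;cv2.imwrite("pics/z0.png",o)
E
```

```text
scene blue 337 [272.2671 251.9644] [272.4 252. ] [13.  27.1] 66.0
scene orange 211 [266.9905 263.6019] [267.4 264.2] [33.7 17.8] 9.5
scene catch 51 [275.3529 350.1765] [275.4 350.1] [13.6  3.7] 38.7
scene white 360 [307.8778 314.6861] [307.7 314.7] [26.  14.6] 36.9
scene grey 6765 [292.0508 341.3642] [292. 342.] [94. 94.] 90.0
top blue 421 [288.0641 265.0903] [288.1 265.1] [13.5 30.5] 2.7
top orange 273 [289.3956 274.6996] [288.4 270.6] [22.7 34.4] 3.2
top catch 50 [410.46 337.54] [410.1 337.6] [ 3.4 14.5] 77.5
top white 11 [380.6364 283.2727] [380.8 283.1] [1.5 6.7] 68.2
top white 386 [400.7306 291.7461] [400.7 291.8] [14.7 26.2] 76.6
top grey 1116 [400.4167 313.4158] [402.1 314.1] [79.8 38.6] 76.0
top black 104 [410.2981 316.7019] [410.2 316.7] [34.   3.4] 76.0
top black 98 [398.6633 319.7755] [398.4 319.6] [34.   3.4] 76.0
```

View pics/z0.png

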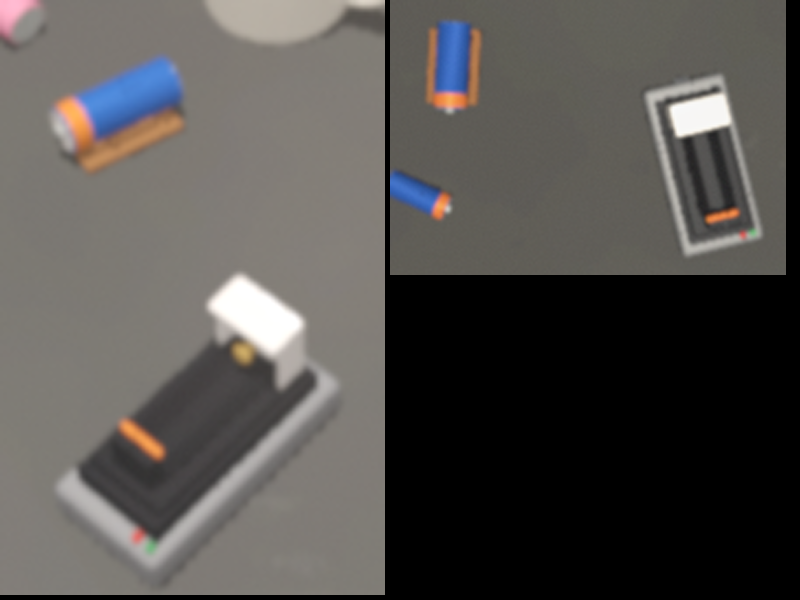

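Crops: the cell lies in its rest with the orange band and nub facing the robot. The charger hood (white), brass button (scene, about (305,325)) and orange catch bar are all clearly visible.

```bash
python3 - <<'E'
from h import *
np.set_printoptions(precision=4,suppress=True)
S=cv2.imread("pics/scene0.png");T=cv2.imread("pics/top0.png")
print("catch",tri((275.35,350.1),(410.3,337.6)))
print("hoodtop",tri((307.8,314.7),(400.7,291.8)))
r=((402.1,314.1),(79.8,38.6),76.0); B=cv2.boxPoints(r)
W=np.array([plane("top",p,.022) for p in B]);print("housing",W.mean(0),[np.linalg.norm(W[i]-W[i-1]) for i in range(4)])
e=[W[i]-W[i-1] for i in range(4)];
for v in e: print(v, np.degrees(np.arctan2(v[1],v[0])))
# brass
for a,c,rr in comps(S,(15,90,80),(30,255,255),(295,310,325,345),4): print("brass",a,c)
# cell in top: blue + orange band up to nub
def m(im,lo,hi): return cv2.inRange(cv2.cvtColor(im,cv2.COLOR_BGR2HSV),lo,hi)
mb=m(T,(100,120,60),(130,255,255));mb[:,:265]=0;mb[:,312:]=0;mb[:240]=0;mb[300:]=0
p=cv2.findNonZero(mb).astype(np.float32); rb=cv2.minAreaRect(p);print("blue top",rb)
Bx=[plane("top",q,.024) for q in cv2.boxPoints(rb)];print(np.array(Bx))
ob=m(T,(4,170,150),(15,255,255));o2=ob[240:300,265:312];ys,xs=np.nonzero(o2);print("vivid orange",[(x+265,y+240) for x,y in zip(xs,ys)][:80])
E
```

```text
catch (array([ 0.4405, -0.1835,  0.0586]), np.float64(0.00019509923866051375))
hoodtop (array([ 0.5139, -0.1677,  0.0729]), np.float64(0.0010577956685958094))
housing [ 0.4763 -0.1762  0.022 ] [np.float64(0.13242023382379228), np.float64(0.06493613645248333), np.float64(0.13261159832792827), np.float64(0.06441752373208623)]
[0.1291 0.0294 0.    ] 12.837566731706469
[ 0.0146 -0.0633  0.    ] -76.97840275267619
[-0.1294 -0.029   0.    ] -167.38636052639401
[-0.0143  0.0628  0.    ] 102.85377133358054
brass 35 [303.9143 325.4286]
blue top ((288.0927429199219, 265.05206298828125), (13.508502006530762, 30.536827087402344), 2.726310968399048)
[[0.5363 0.0259 0.024 ]
 [0.5873 0.0229 0.024 ]
 [0.5859 0.0003 0.024 ]
 [0.5348 0.0034 0.024 ]]
vivid orange [(np.int64(280), np.int64(284)), (np.int64(281), np.int64(284)), (np.int64(282), np.int64(284)), (np.int64(283), np.int64(284)), (np.int64(284), np.int64(284)), (np.int64(285), np.int64(284)), (np.int64(289), np.int64(284)), (np.int64(290), np.int64(284)), (np.int64(291), np.int64(284)), (np.int64(292), np.int64(284)), (np.int64(293), np.int64(284)), (np.int64(294), np.int64(284)), (np.int64(280), np.int64(285)), (np.int64(281), np.int64(285)), (np.int64(282), np.int64(285)), (np.int64(283), np.int64(285)), (np.int64(284), np.int64(285)), (np.int64(285), np.int64(285)), (np.int64(288), np.int64(285)), (np.int64(289), np.int64(285)), (np.int64(290), np.int64(285)), (np.int64(291), np.int64(285)), (np.int64(292), np.int64(285)), (np.int64(293), np.int64(285)), (np.int64(294), np.int64(285)), (np.int64(280), np.int64(286)), (np.int64(281), np.int64(286)), (np.int64(282), np.int64(286)), (np.int64(283), np.int64(286)), (np.int64(284), np.int64(286)), (np.int64(289), np.int64(286)), (np.int64(290), np.int64(286)), (np.int64(291), np.int64(286)), (np.int64(292), np.int64(286)), (np.int64(293), np.int64(286)), (np.int64(294), np.int64(286)), (np.int64(293), np.int64(287))]
```

{"name": "jog_arm", "arguments": {"deltas": [0, 0, -20.7, 384, 562, -120, 1, 0, 0, -20.7, 384, 562, -120, 1, 0, 0, -20.7, 384, 562, -120, 1, 0, 0, -20.7, 384, 562, -120, 1, 0, 0, -20.7, 384, 562, -120, 1, 0, 0, -20.7, 384, 562, -120, 1, 0, 0, -20.7, 384, 562, -120, 1, 0, 0, -20.7, 384, 562, -120, 1, 0, 0, -20.7, 384, 562, -120, 1, 0, 0, -20.7, 384, 562, -120, 1, 0, 0, -20.7, 384, 562, -120, 1, 0, 0, -20.7, 384, 562, -120, 1, 0, 0, -20.7, 384, 562, -120, 1, 0, 0, -20.7, 384, 562, -120, 1, 0, 0, -20.7, 384, 562, -120, 1, 0, 0, -20.7, 384, 562, -120, 1, 0, 0, -20.7, 384, 562, -120, 1, 0, 0, -20.7, 384, 562, -120, 1, 0, 0, -20.7, 384, 562, -120, 1, 0, 0, -20.7, 384, 562, -120, 1], "grip_force": 50}}

```text
clock: 2.1
position: [0.5546, 0.0121, 0.1227]
ee_rot: [0.0, 1.0, -0.031, 0.0]
contact_force: [0.3, 0.1, 0.2]
width: 0.0852
gripper_force: 0.0
```

{"name": "jog_arm", "arguments": {"deltas": [0, 0, 0, 0, 0, -40, 1, 0, 0, 0, 0, 0, -70, 1, 0, 0, 0, 0, 0, -85, 1, 0, 0, 0, 0, 0, -92, 1, 0, 0, 0, 0, 0, -97, 1, 0, 0, 0, 0, 0, -97, 1]}}

```text
clock: 2.7
position: [0.5551, 0.0127, 0.0255]
ee_rot: [0.0, 1.0, -0.03, 0.0]
contact_force: [0.1, 0.4, -0.4]
width: 0.0857
gripper_force: 0.0
```

```bash
python3 - <<'E'
from h import *
from rig import manip
s=manip.get_state();print(s["position"],s["contact_force"])
a=cv2.resize(imaging.get_image("scene")[180:320,190:350],None,fx=3.5,fy=3.5,interpolation=2);cv2.imwrite("pics/a1.png",a)
E
```

```text
[0.55514357 0.01273896 0.02546948] [ 0.08132378  0.40781506 -0.41744842]
```

View pics/a1.png

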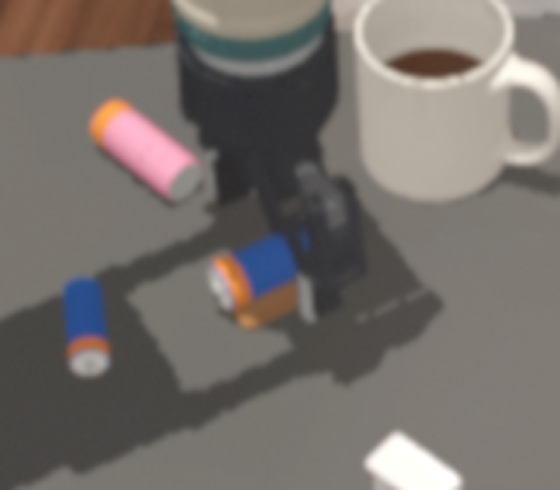

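The fingers straddle the cell, with the nub and band free towards the robot, and the mug is well clear. Closing now.

{"name": "jog_arm", "arguments": {"deltas": [0, 0, 0, 0, 0, 0, 0, 0, 0, 0, 0, 0, 0, 0, 0, 0, 0, 0, 0, 0, 0, 0, 0, 0, 0, 0, 0, 0, 0, 0, 0, 0, 0, 0, 0, 0, 0, 0, 0, 0, 0, 0, 0, 0, 0, 0, 0, 0, 0], "grip_force": 60}}

```text
clock: 3.45
position: [0.5553, 0.0141, 0.0261]
ee_rot: [-0.001, 1.0, -0.03, 0.001]
contact_force: [0.4, 4.7, 5.7]
width: 0.0239
gripper_force: 58.9
```

{"name": "jog_arm", "arguments": {"deltas": [0, 0, 0, 0, 0, 0, 0.4, 0, 0, 0, 0, 0, 0, 0.4, 0, 0, 0, 0, 0, -1, 0.4, 0, 0, 0, 0, 0, -2, 0.4, 0, 0, 0, 0, 0, -3, 0.4, 0, 0, 0, 0, 0, -3, 0.4]}}

```text
clock: 4.05
position: [0.5547, 0.0129, 0.022]
ee_rot: [0.0, 1.0, -0.03, -0.0]
contact_force: [-0.3, 0.0, 0.5]
width: 0.0342
gripper_force: 0.0
```

{"name": "jog_arm", "arguments": {"deltas": [0, 0, 0, 0, 0, 0, 0, 0, 0, 0, 0, 0, 0, 0, 0, 0, 0, 0, 0, 0, 0, 0, 0, 0, 0, 0, 0, 0, 0, 0, 0, 0, 0, 0, 0]}}

```text
clock: 4.55
position: [0.5549, 0.0141, 0.0226]
ee_rot: [-0.001, 1.0, -0.03, 0.0]
contact_force: [-0.0, 3.8, 2.4]
width: 0.0239
gripper_force: 58.8
```

{"name": "jog_arm", "arguments": {"deltas": [0, 0, 0, 0, 0, 20, 0, 0, 0, 0, 0, 0, 60, 0, 0, 0, 0, 0, 0, 107, 0, 0, 0, 8, -30, -60, 107, 0, 0, 0, 16, -55, -110, 107, 0, 0, 0, 16, -75, -160, 107, 0, 0, 0, 16, -87, -191, 107, 0, 0, 0, 16, -87, -191, 107, 0, 0, 0, 16, -87, -191, 107, 0, 0, 0, 16, -87, -191, 107, 0]}}

```text
clock: 5.55
position: [0.4676, -0.1781, 0.1291]
ee_rot: [-0.0, 0.994, 0.109, -0.0]
contact_force: [-0.0, 0.6, -1.4]
width: 0.0237
gripper_force: 59.3
```

{"name": "jog_arm", "arguments": {"deltas": [-1.73, 7.81, 0, 0, 0, 0, 0, -3.46, 15.62, 0, 0, 0, 0, 0, -4.76, 21.48, 0, 0, 0, 0, 0, -4.76, 21.48, 0, 0, 0, 0, 0, -4.76, 21.48, 0, 0, 0, 0, 0]}}

```text
clock: 6.05
position: [0.4682, -0.1767, 0.1285]
ee_rot: [0.02, 0.976, 0.109, -0.19]
contact_force: [0.3, -0.1, -0.2]
width: 0.0239
gripper_force: 59.3
```

```bash
python3 - <<'E'
from h import *
from rig import manip
s=manip.get_state();print(s["position"],s["ee_rot"],s["contact_force"],s["moment"],s["qpos"])
a=imaging.get_image("scene");t=imaging.get_image("top");cv2.imwrite("pics/s2.png",a);cv2.imwrite("pics/t2.png",t)
a=cv2.resize(a[250:400,210:360],None,fx=3,fy=3,interpolation=2);t=cv2.resize(t[250:400,330:445],None,fx=3,fy=3,interpolation=2)
cv2.imwrite("pics/z2.png",np.hstack([a,t]))
E
```

```text
[ 0.46818841 -0.17668722  0.12854125] [ 0.02031845  0.97557341  0.10902183 -0.18962575] [ 0.28048142 -0.13964543 -0.17788381] [ 0.03742796 -0.14886582  0.01430173] [-0.35593209  0.43907027  1.61872942 -0.20730201  1.41408502  1.05897918]
```

View pics/z2.png

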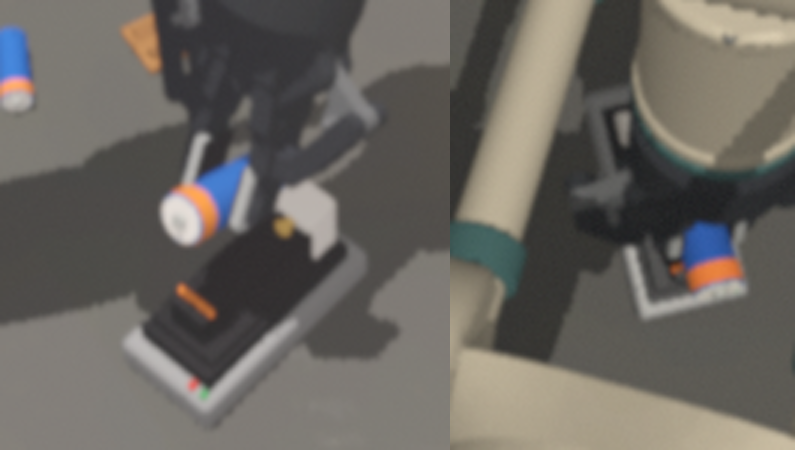

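The cell is held with its nub raised and pointing to the catch, above the bay. Nub end in the scene view is about (270,326); I'll check it against the prediction.

```bash
python3 - <<'E'
from h import *
np.set_printoptions(precision=4,suppress=True)
from rig import manip
s=manip.get_state();w,x,y,z=s["ee_rot"]
from scipy.spatial.transform import Rotation as R
M=R.from_quat([x,y,z,w]).as_matrix();a=-M[:,0];tz=M[:,2];print(a,tz,np.degrees(np.arctan2(a[1],a[0])),np.degrees(np.arcsin(a[2])))
mid=np.array(s["position"])+.0036*tz
for n in("scene","top"):
    print(n,"nub",proj(n,mid+.036*a),"endcentre",proj(n,mid+.0325*a),"band mid(28)",proj(n,mid+.028*a))
S=cv2.imread("pics/s2.png");T=cv2.imread("pics/t2.png")
print([(k[0],k[1],k[2]) for k in comps(S,(3,130,120),(20,255,255),(255,290,290,340))])
print([(k[0],k[1],k[2]) for k in comps(T,(3,130,120),(20,255,255),(385,320,440,355))])
hs=cv2.cvtColor(S,cv2.COLOR_BGR2HSV);
m=cv2.inRange(hs[300:335,258:285],(0,0,150),(180,60,255));ys,xs=np.nonzero(m);print("endface",len(xs),xs.mean()+258,ys.mean()+300)
E
```

```text
[-0.905  -0.203   0.3739] [-0.365  -0.0809 -0.9275] -167.3591910847551 21.953316471646684
scene nub [268.8303 323.4586] endcentre [270.4587 322.5513] band mid(28) [272.5386 321.3924]
top nub [419.8998 348.2796] endcentre [419.2065 345.9932] band mid(28) [418.3189 343.0658]
[(65, array([277.0154, 319.0615]), ((276.3501281738281, 318.67803955078125), (18.847820281982422, 6.264449119567871), 60.64224624633789))]
[(99, array([417.3232, 340.4747]), ((417.3113098144531, 340.339599609375), (6.043863773345947, 17.44478988647461), 74.05460357666016))]
endface 216 270.8425925925926 319.8703703703704
```

```bash
python3 - <<'E'
from h import *
np.set_printoptions(precision=4,suppress=True)
from rig import manip
s=manip.get_state();w,x,y,z=s["ee_rot"]
from scipy.spatial.transform import Rotation as R
M=R.from_quat([x,y,z,w]).as_matrix();a=-M[:,0];tz=M[:,2];n=-tz;v=np.cross(n,a)
mid=np.array(s["position"])+.0036*tz
# orange/face extremes in views
S=cv2.imread("pics/s2.png");T=cv2.imread("pics/t2.png")
def ext(nm,m,b):
    k=m>0; ys,xs=np.nonzero(k); print(nm,"x",xs.min()+b[0],xs.max()+b[0],"y",ys.min()+b[1],ys.max()+b[1])
b=(385,320);h=cv2.cvtColor(T,cv2.COLOR_BGR2HSV)[320:355,385:440];ext("top orange",cv2.inRange(h,(3,130,120),(20,255,255)),b)
b=(258,300);h=cv2.cvtColor(S,cv2.COLOR_BGR2HSV)[300:335,258:285];ext("face",cv2.inRange(h,(0,0,150),(180,60,255)),b)
th=np.linspace(0,2*np.pi,60)
E=np.array([mid+.0325*a+.013*(np.cos(t)*v+np.sin(t)*n) for t in th]);B=np.array([mid+.0195*a+.013*(np.cos(t)*v+np.sin(t)*n) for t in th])
for nm in("scene","top"):
  for q,l in((E,"end"),(B,"bandstart")):
    P=np.array([proj(nm,p) for p in q]);print(nm,l,P.min(0),P.max(0))
def d(nm,dv): return proj(nm,mid+.001*np.array(dv))-proj(nm,mid)
for l,dv in(("a",a),("n",n),("v",v)): print(l,d("scene",dv),d("top",dv))
E
```

```text
top orange x 404 426 y 337 345
face x 264 279 y 300 331
scene end [263.763  314.0682] [277.2636 331.0023]
scene bandstart [269.7519 310.8269] [283.2094 327.5963]
top end [410.5712 342.8319] [427.8499 349.0893]
top bandstart [408.077 334.344] [425.2359 340.7318]
a [-0.4405  0.2454] [0.1913 0.6309]
n [ 0.1484 -0.5175] [ 0.0371 -0.1975]
v [0.4935 0.3706] [ 0.6523 -0.1592]
```

{"name": "jog_arm", "arguments": {"deltas": [0, 0, 0, -0.6, -1, -25, 0, 0, 0, 0, -0.6, -1, -45, 0, 0, 0, 0, -0.6, -1, -53, 0, 0, 0, 0, -0.6, -1, -58, 0, 0, 0, 0, -0.6, -1, -58, 0, 0, 0, 0, -0.6, -1, -58, 0]}}

```text
clock: 6.75
position: [0.4676, -0.1794, 0.0722]
ee_rot: [0.021, 0.976, 0.107, -0.189]
contact_force: [0.5, -0.0, -1.6]
width: 0.0238
gripper_force: 59.3
```

{"name": "jog_arm", "arguments": {"deltas": [0, 0, 0, 0, 0, 0, 0, 0, 0, 0, 0, 0, 0, 0]}}

```text
clock: 6.95
position: [0.4677, -0.1792, 0.0719]
ee_rot: [0.021, 0.976, 0.108, -0.189]
contact_force: [0.2, -0.3, -0.4]
width: 0.0242
gripper_force: 59.3
```

{"name": "jog_arm", "arguments": {"deltas": [0, 0, 0, 0, 0, -1.5, 0, 0, 0, 0, 0, 0, -3, 0, 0, 0, 0, 1, 0.2, -3, 0, 0, 0, 0, 2, 0.4, -3, 0, 0, 0, 0, 3, 0.7, -3, 0, 0, 0, 0, 3.9, 0.9, -3, 0, 0, 0, 0, 3.9, 0.9, -3, 0]}}

```text
clock: 7.65
position: [0.4714, -0.1781, 0.0683]
ee_rot: [0.021, 0.976, 0.108, -0.19]
contact_force: [0.3, 0.7, -1.6]
width: 0.0237
gripper_force: 59.4
```

{"name": "jog_arm", "arguments": {"deltas": [0, 0, 0, 0.5, 0.1, 0, 0, 0, 0, 0, 1, 0.2, 0, 0, 0, 0, 0, 1, 0.2, 0, 0]}}

```text
clock: 7.95
position: [0.4723, -0.178, 0.0683]
ee_rot: [0.021, 0.976, 0.108, -0.19]
contact_force: [1.0, 0.4, -0.5]
width: 0.0237
gripper_force: 59.4
```

{"name": "jog_arm", "arguments": {"deltas": [0, 0, 0, 0.5, 0.1, 0, 0, 0, 0, 0, 1, 0.2, 0, 0, 0, 0, 0, 1, 0.2, 0, 0]}}

```text
clock: 8.25
position: [0.4733, -0.1778, 0.0683]
ee_rot: [0.021, 0.976, 0.108, -0.19]
contact_force: [-0.4, -0.3, -0.7]
width: 0.0237
gripper_force: 59.4
```

{"name": "jog_arm", "arguments": {"deltas": [0, 0, 0, 0.5, 0.1, 0, 0, 0, 0, 0, 1, 0.2, 0, 0, 0, 0, 0, 1, 0.2, 0, 0]}}

```text
clock: 8.55
position: [0.4743, -0.1775, 0.0683]
ee_rot: [0.021, 0.976, 0.108, -0.19]
contact_force: [-0.0, -0.3, -1.3]
width: 0.0238
gripper_force: 59.4
```

{"name": "jog_arm", "arguments": {"deltas": [0, 0, 0, 0.5, 0.1, 0, 0, 0, 0, 0, 1, 0.2, 0, 0, 0, 0, 0, 1, 0.2, 0, 0]}}

```text
clock: 8.85
position: [0.4749, -0.1774, 0.0683]
ee_rot: [0.021, 0.976, 0.108, -0.19]
contact_force: [-1.1, -0.2, -0.5]
width: 0.0239
gripper_force: 59.3
```

{"name": "jog_arm", "arguments": {"deltas": [0, 0, 0, 0.5, 0.1, 0, 0, 0, 0, 0, 1, 0.2, 0, 0, 0, 0, 0, 1, 0.2, 0, 0]}}

```text
clock: 9.15
position: [0.4755, -0.1772, 0.0683]
ee_rot: [0.021, 0.976, 0.108, -0.191]
contact_force: [-3.7, -1.1, -0.6]
width: 0.0237
gripper_force: 59.3
```

{"name": "jog_arm", "arguments": {"deltas": [0, 0, 0, 0, 0, -0.5, 0, 0, 0, 0, 0, 0, -1, 0, 0, 0, 0, 0, 0, -1.5, 0, 0, 0, 0, 0, 0, -1.5, 0]}}

```text
clock: 9.55
position: [0.4757, -0.1772, 0.0674]
ee_rot: [0.021, 0.976, 0.108, -0.19]
contact_force: [-4.2, -1.0, 5.4]
width: 0.0235
gripper_force: 59.6
```

{"name": "jog_arm", "arguments": {"deltas": [0, 0, 0, 0, 0, -0.5, 0, 0, 0, 0, 0, 0, -1, 0, 0, 0, 0, 0, 0, -1, 0]}}

```text
clock: 9.85
position: [0.4755, -0.1772, 0.0669]
ee_rot: [0.021, 0.976, 0.108, -0.19]
contact_force: [-3.7, -0.5, 7.9]
width: 0.0241
gripper_force: 60.0
```

```bash
cat > chk.py <<'E'
from h import *
import sys
np.set_printoptions(precision=4,suppress=True)
from rig import manip
from scipy.spatial.transform import Rotation as R
s=manip.get_state();w,x,y,z=s["ee_rot"]
M=R.from_quat([x,y,z,w]).as_matrix();a=-M[:,0];tz=M[:,2];n=-tz;v=np.cross(n,a)
print("F",s["contact_force"],"Mo",s["moment"],"pos",s["position"],"tilt",np.degrees(np.arcsin(a[2])),"yaw",np.degrees(np.arctan2(a[1],a[0])))
mid=np.array(s["position"])+.0036*tz
th=np.linspace(0,2*np.pi,60)
im=imaging.get_image("scene");cv2.imwrite(f"pics/{sys.argv[1]}_raw.png",im)
x0,y0,f=235,285,7
o=cv2.resize(im[y0:y0+85,x0:x0+100],None,fx=f,fy=f,interpolation=2)
for r,d in((.013,.0325),(.013,.0195),(.004,.036)):
    P=np.array([(proj("scene",mid+d*a+r*(np.cos(t)*v+np.sin(t)*n))+.5-[x0,y0])*f for t in th]);cv2.polylines(o,[P.astype(np.int32)],True,(0,255,0),1)
cv2.imwrite(f"pics/{sys.argv[1]}.png",o)
E
python3 chk.py c1
```

```text
F [-3.6734 -0.5077  7.9484] Mo [-0.0436  0.8229 -0.0754] pos [ 0.4755 -0.1772  0.0669] tilt 22.085826367480802 yaw -167.406725606528
```

View pics/c1.png

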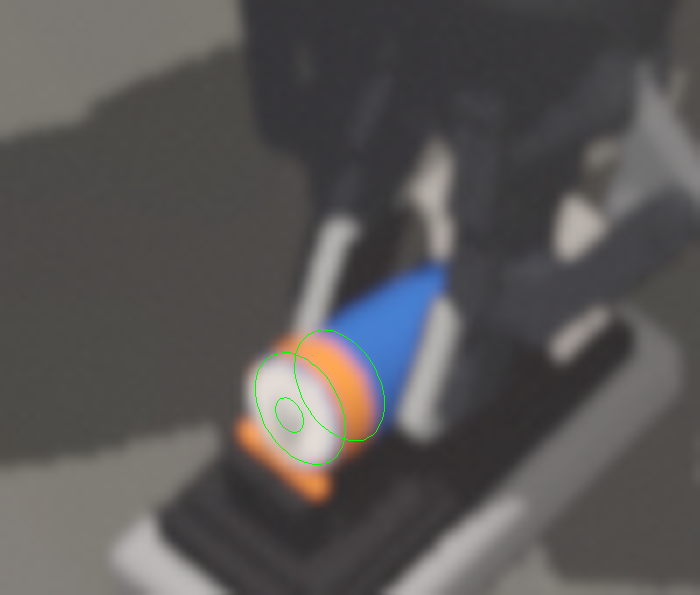

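The overlay matches: the cell end lies at about (295,410) in the crop, square above the orange bar (283,462), and the flat end is under the hood and touching the spring and the floor.

{"name": "jog_arm", "arguments": {"deltas": [0, 0, 0, 0, 0, 0.8, 0, 0, 0, 0, 0.7, 0.2, 0.8, 0, 0, 0, 0, 1.4, 0.3, 0.8, 0, 0, 0, 0, 2, 0.4, 0.8, 0, 0, 0, 0, 2, 0.4, 0.8, 0]}}

```text
clock: 10.4
position: [0.4768, -0.1768, 0.0672]
ee_rot: [0.021, 0.975, 0.108, -0.191]
contact_force: [-6.1, -0.2, 6.2]
width: 0.024
gripper_force: 59.8
```

{"name": "jog_arm", "arguments": {"deltas": [0, 0, 0, 0.5, 0.1, 0, 0, 0, 0, 0, 1, 0.2, 0, 0, 0, 0, 0, 1.5, 0.3, 0, 0, 0, 0, 0, 1.5, 0.3, 0, 0]}}

```text
clock: 10.8
position: [0.4778, -0.1766, 0.0672]
ee_rot: [0.021, 0.975, 0.108, -0.192]
contact_force: [-6.5, -0.6, 6.0]
width: 0.0238
gripper_force: 59.8
```

{"name": "jog_arm", "arguments": {"deltas": [0, 0, 0, 0.5, 0.1, 0.3, 0, 0, 0, 0, 1, 0.2, 0.3, 0, 0, 0, 0, 1.6, 0.35, 0.3, 0, 0, 0, 0, 1.6, 0.35, 0.3, 0]}}

```text
clock: 11.2
position: [0.479, -0.1763, 0.0674]
ee_rot: [0.021, 0.975, 0.108, -0.192]
contact_force: [-7.2, -1.0, 6.5]
width: 0.0239
gripper_force: 59.7
```

{"name": "jog_arm", "arguments": {"deltas": [0.22, -0.98, 0, -0.15, 0, -0.3, 0, 0.43, -1.95, 0, -0.3, -0.1, -0.7, 0, 0.65, -2.93, 0, -0.5, -0.1, -1.1, 0, 0.87, -3.9, 0, -0.7, -0.1, -1.5, 0, 1.08, -4.88, 0, -0.9, -0.2, -2, 0, 1.08, -4.88, 0, -0.9, -0.2, -2, 0]}}

```text
clock: 11.8
position: [0.4782, -0.1764, 0.0651]
ee_rot: [0.016, 0.983, 0.108, -0.149]
contact_force: [-6.7, -1.2, 3.5]
width: 0.0238
gripper_force: 59.5
```

{"name": "jog_arm", "arguments": {"deltas": [0, 0, 0, 0.4, 0.1, 0, 0, 0.22, -0.98, 0, 0.8, 0.2, -0.4, 0, 0.43, -1.95, 0, 0.8, 0.2, -0.8, 0, 0.65, -2.93, 0, 0.9, 0.2, -1.3, 0, 0.87, -3.9, 0, 0.9, 0.2, -1.7, 0, 1.08, -4.88, 0, 0.9, 0.2, -2.2, 0, 1.08, -4.88, 0, 0.9, 0.2, -2.2, 0]}}

```text
clock: 12.5
position: [0.4777, -0.1761, 0.0626]
ee_rot: [0.011, 0.988, 0.109, -0.107]
contact_force: [-8.8, -2.2, 2.7]
width: 0.0237
gripper_force: 59.6
```

{"name": "jog_arm", "arguments": {"deltas": [0, 0, 0, 0.5, 0.1, 0, 0, 0, 0, 0, 1, 0.2, 0, 0, 0, 0, 0, 1.5, 0.3, 0.2, 0, 0, 0, 0, 1.5, 0.3, 0.2, 0]}}

```text
clock: 12.9
position: [0.479, -0.1759, 0.0626]
ee_rot: [0.011, 0.988, 0.109, -0.108]
contact_force: [-8.9, -2.8, 2.2]
width: 0.0239
gripper_force: 59.6
```

```bash
python3 chk.py c2
```

```text
F [-8.9409 -2.8277  2.2371] Mo [-0.3731  1.5224 -0.015 ] pos [ 0.479  -0.1759  0.0626] tilt 12.4724138720853 yaw -167.35149416212255
```

View pics/c2.png

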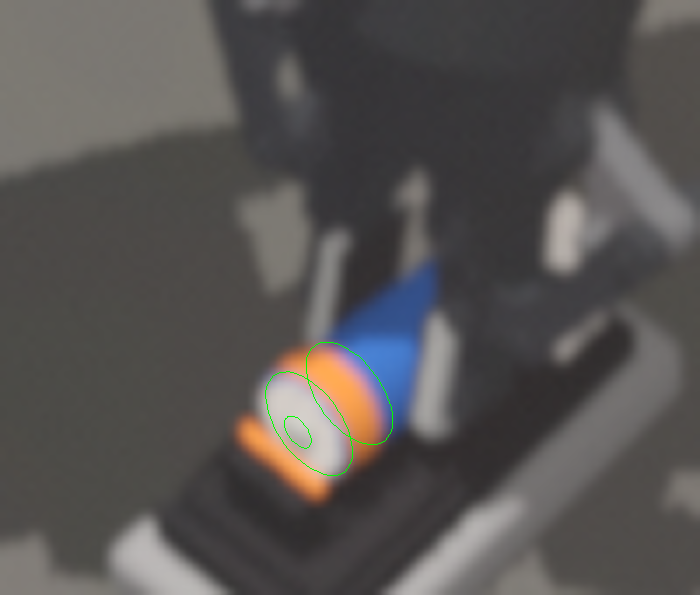

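The cell is tilted about 12°, with its end at about (305,425) in the crop and the nub just above and behind the orange bar (283,460). The overlay still agrees, so nothing has slipped.

{"name": "jog_arm", "arguments": {"deltas": [0, 0, 0, 0.5, 0.1, 0, 0, 0.22, -0.98, 0, 0.9, 0.2, -0.3, 0, 0.43, -1.95, 0, 1.1, 0.25, -0.7, 0, 0.73, -3.3, 0, 1.2, 0.3, -1.2, 0, 0.73, -3.3, 0, 1.2, 0.3, -1.2, 0]}}

```text
clock: 13.45
position: [0.4794, -0.1755, 0.061]
ee_rot: [0.007, 0.991, 0.11, -0.079]
contact_force: [-9.9, -2.8, 1.1]
width: 0.0238
gripper_force: 59.4
```

{"name": "jog_arm", "arguments": {"deltas": [0.22, -0.98, 0, 0.4, 0.1, -0.4, 0, 0.43, -1.95, 0, 0.5, 0.1, -0.8, 0, 0.65, -2.93, 0, 0.4, 0.1, -1.2, 0, 0.87, -3.9, 0, 0.3, 0.1, -1.7, 0, 0.87, -3.9, 0, 0.3, 0.1, -1.7, 0]}}

```text
clock: 13.95
position: [0.4796, -0.1753, 0.059]
ee_rot: [0.004, 0.993, 0.11, -0.044]
contact_force: [-10.2, -3.6, 0.0]
width: 0.0237
gripper_force: 59.4
```

{"name": "jog_arm", "arguments": {"deltas": [0.22, -0.98, 0, -0.3, 0, -0.5, 0, 0.43, -1.95, 0, -0.6, -0.1, -1, 0, 0.65, -2.93, 0, -0.9, -0.2, -1.5, 0, 0.87, -3.9, 0, -1.2, -0.2, -2, 0, 1.12, -5.0, 0, -1.5, -0.3, -2.5, 0, 1.12, -5.0, 0, -1.5, -0.3, -2.5, 0]}}

```text
clock: 14.55
position: [0.479, -0.1754, 0.0563]
ee_rot: [-0.001, 0.994, 0.11, 0.001]
contact_force: [-8.6, -2.5, 0.1]
width: 0.0237
gripper_force: 59.5
```

{"name": "jog_arm", "arguments": {"deltas": [0, 0, 0, 0, 0, -0.5, 0, 0, 0, 0, 0, 0, -1, 0, 0, 0, 0, 0, 0, -1, 0]}}

```text
clock: 14.85
position: [0.479, -0.1754, 0.0562]
ee_rot: [-0.001, 0.994, 0.11, 0.001]
contact_force: [-12.0, -2.2, 7.5]
width: 0.0238
gripper_force: 60.3
```

{"name": "jog_arm", "arguments": {"deltas": [0, 0, 0, 0, 0, -0.5, 0, 0, 0, 0, 0, 0, -1, 0, 0, 0, 0, 0, 0, -1, 0]}}

```text
clock: 15.15
position: [0.479, -0.1754, 0.0561]
ee_rot: [-0.001, 0.994, 0.11, 0.001]
contact_force: [-13.7, -2.1, 14.5]
width: 0.024
gripper_force: 61.1
```

{"name": "jog_arm", "arguments": {"deltas": [0, 0, 0, 0, 0, 0.8, 0, 0, 0, 0, 0, 0, 1.5, 0, 0, 0, 0, -0.5, -0.1, 1.5, 0, 0, 0, 0, -1, -0.2, 1.5, 0, 0, 0, 0, -1.5, -0.3, 1.5, 0, 0, 0, 0, -1.5, -0.3, 1.5, 0]}}

```text
clock: 15.75
position: [0.4789, -0.1754, 0.0563]
ee_rot: [-0.001, 0.994, 0.11, 0.002]
contact_force: [-6.9, -1.0, 2.4]
width: 0.0238
gripper_force: 59.6
```

```bash
python3 chk.py c3
```

```text
F [-6.8617 -1.0126  2.3589] Mo [-0.1608  1.2648 -0.0074] pos [ 0.4789 -0.1754  0.0563] tilt -0.23976642028566353 yaw -167.37018332220143
```

View pics/c3.png

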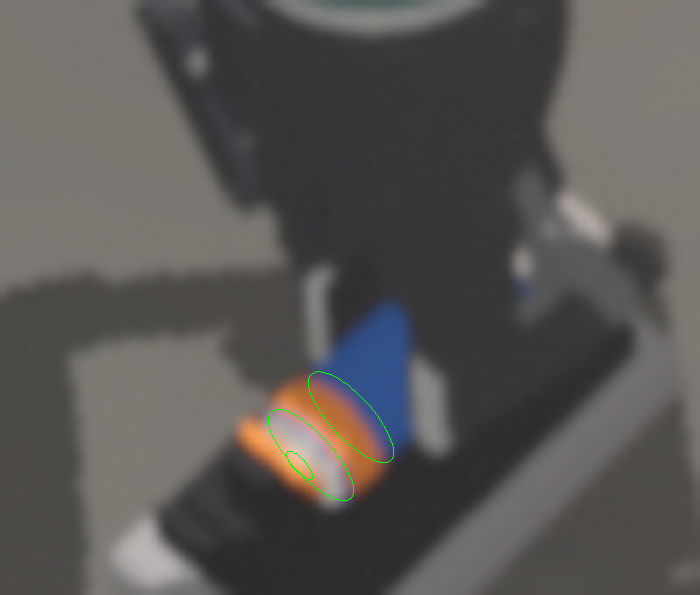

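The cell is now level. Its end face, around (305,455) in the crop, sits behind and below the orange bar. I'll let the spring carry it to the wall before releasing.

{"name": "jog_arm", "arguments": {"deltas": [0, 0, 0, -0.7, -0.15, 0, 0, 0, 0, 0, -1.4, -0.3, 0, 0, 0, 0, 0, -2, -0.45, 0, 0, 0, 0, 0, -2, -0.45, 0, 0]}}

```text
clock: 16.2
position: [0.478, -0.1757, 0.0563]
ee_rot: [-0.001, 0.994, 0.11, 0.003]
contact_force: [-5.7, -0.0, -0.2]
width: 0.0239
gripper_force: 59.4
```

{"name": "jog_arm", "arguments": {"deltas": [0, 0, 0, -0.5, -0.1, 0, 0, 0, 0, 0, -1, -0.2, 0, 0, 0, 0, 0, -1, -0.2, 0, 0]}}

```text
clock: 16.5
position: [0.477, -0.1759, 0.0563]
ee_rot: [-0.001, 0.994, 0.11, 0.003]
contact_force: [-5.2, 1.1, -0.6]
width: 0.0235
gripper_force: 59.4
```

{"name": "jog_arm", "arguments": {"deltas": [0, 0, 0, -0.5, -0.1, 0, 0, 0, 0, 0, -1, -0.2, 0, 0, 0, 0, 0, -1, -0.2, 0, 0]}}

```text
clock: 16.8
position: [0.4762, -0.1761, 0.0564]
ee_rot: [-0.001, 0.994, 0.11, 0.003]
contact_force: [-5.6, 1.4, -1.2]
width: 0.0239
gripper_force: 59.3
```

{"name": "jog_arm", "arguments": {"deltas": [0, 0, 0, -0.5, -0.1, 0, 0, 0, 0, 0, -1, -0.2, 0, 0, 0, 0, 0, -1, -0.2, 0, 0]}}

```text
clock: 17.1
position: [0.476, -0.1762, 0.0565]
ee_rot: [-0.001, 0.994, 0.109, 0.004]
contact_force: [-2.6, 3.3, -6.0]
width: 0.0238
gripper_force: 59.1
```

{"name": "jog_arm", "arguments": {"deltas": [0, 0, 0, 0.4, 0, -0.6, 0, 0, 0, 0, 0.4, 0, -0.6, 0.6, 0, 0, 0, 0.4, 0, -0.6, 0.6, 0, 0, 0, 0.4, 0, -0.6, 0.6, 0, 0, 0, 0.4, 0, -0.6, 0.6, 0, 0, 0, 0.4, 0, -0.6, 0.6]}}

```text
clock: 17.7
position: [0.4773, -0.1774, 0.0568]
ee_rot: [-0.0, 0.994, 0.11, 0.005]
contact_force: [-0.1, -0.5, -0.6]
width: 0.0513
gripper_force: 0.0
```

{"name": "jog_arm", "arguments": {"deltas": [0, 0, 0, 0, 0, 5, 0.6, 0, 0, 0, 0, 0, 20, 0.6, 0, 0, 0, 0, 0, 50, 0.6, 0, 0, 0, 0, 0, 90, 0.6, 0, 0, 0, -60, -60, 130, 0.6, 0, 0, 0, -90, -100, 150, 0.6, 0, 0, 0, -90, -150, 150, 0.6, 0, 0, 0, -90, -180, 150, 0.6, 0, 0, 0, -90, -180, 150, 0.6, 0, 0, 0, -90, -180, 150, 0.6]}}

```text
clock: 18.7
position: [0.3864, -0.3599, 0.2069]
ee_rot: [0.0, 0.994, 0.108, 0.005]
contact_force: [-0.4, 1.2, -0.5]
width: 0.0513
gripper_force: 0.0
```

```bash
python3 - <<'E'
from h import *
a=imaging.get_image("scene");t=imaging.get_image("top");cv2.imwrite("pics/s9.png",a);cv2.imwrite("pics/t9.png",t)
a=cv2.resize(a[290:390,240:340],None,fx=4,fy=4,interpolation=2);t=cv2.resize(t[265:365,350:450],None,fx=4,fy=4,interpolation=2)
cv2.imwrite("pics/z9.png",np.hstack([a,t]))
E
```

```text
(no output)
```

View pics/z9.png

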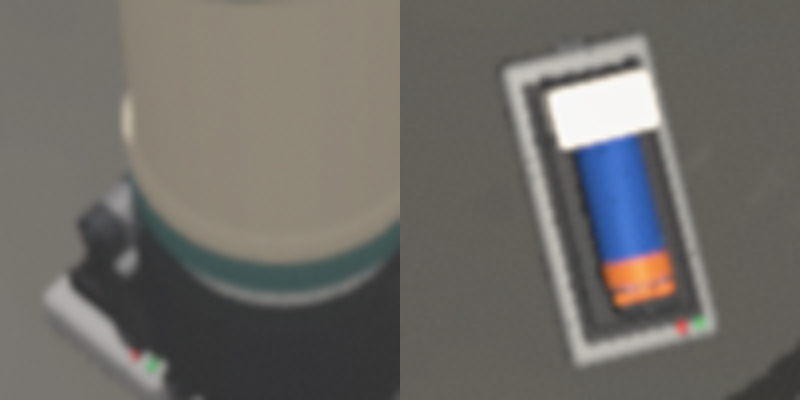

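The top view shows the cell lying in the bay, with its flat end under the hood and its band right up to the orange catch. The arm blocks the scene view, so I'll move it aside to check that the cell is level.

{"name": "jog_arm", "arguments": {"deltas": [0, 0, 0, -40, -50, 0, 0.6, 0, 0, 0, -100, -90, 30, 0.6, 0, 0, 0, -150, -120, 30, 0.6, 0, 0, 0, -200, -150, 30, 0.6, 0, 0, 0, -200, -150, 30, 0.6, 0, 0, 0, -200, -150, 30, 0.6, 0, 0, 0, -200, -150, 30, 0.6]}}

```text
clock: 19.5
position: [0.1868, -0.5061, 0.236]
ee_rot: [-0.001, 0.994, 0.109, 0.005]
contact_force: [-0.2, 0.0, 0.2]
width: 0.0513
gripper_force: 0.0
```

```bash
python3 - <<'E'
from h import *
a=imaging.get_image("scene")
cv2.imwrite("pics/z10.png",cv2.resize(a[290:390,240:340],None,fx=5,fy=5,interpolation=2))
E
```

```text
(no output)
```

View pics/z10.png

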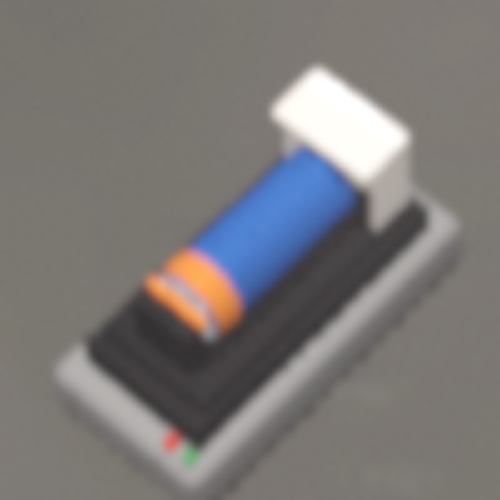

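The cell lies level in the bay, its nub end (about (185,300) in the crop) tucked behind the orange catch and its flat end under the hood. Handing in.

```bash
python3 -c "
from rig import manip
print(manip.sign_off())"
```

```text
the job is handed in; nothing more can be done
None
```

The blue cell lies level in the charger, with its flat end under the hood and its nub behind the orange catch, and the job is handed in at about 20 s; when I pressed it down to seat it, the push briefly reached about 20 N, right at the limit.

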